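# Close a compressor's control box and hold the cover for the seal test

## Task

Take the slim test pin out of the wooden stand and push it fully home in the round test socket of the compressor's control box, and leave it there. Then turn the quarter-turn fastener on the box's cover clockwise until its slot lines up with the two marks, let go of it, and press the cover down on its seal as far as it goes by the bare part of the cover, not by the fastener: finish while still holding it down. Leave the blanking plug and the wrench socket where they are.

Things in the scene. Friction and masses are not known exactly. Their poses are not given: they have to be found in the camera images.
- unit: Compressor with its black control box, fixed to the bench. Origin: on the bench under the middle of the control box. z up; the box reaches x -65 to +65 mm, y -130 to +125 mm. Its lower block (y -130 to +55) is 85 mm high and carries the cover; the grey terminal block (y +55 to +125) is 90 mm high and carries the test socket. The blue motor and bare aluminium cylinder lie along y at x +90 to +200 mm, up to 145 mm high, end plates y -120 to +120.
- socket (a point): Centre of the mouth of the test socket, on top of the grey terminal block, 90 mm above the bench, at x 0, y +90 mm of the unit. A round vertical hole 10 mm in diameter, slightly chamfered, 34 mm deep. Same axes as the unit.
- test_pin: Slim test pin, loose, upright in one of the two holes of the stand. Origin at the tip of the pin (its lowest point), z up along its axis. Brass pin 8 mm in diameter and 30 mm long with a chamfered tip; above it a black shoulder 24 mm in diameter (z 30 to 34 mm), then a round black grip 20 mm in diameter from z 34 to 75 mm (top). 28 to 56 g. Fully home, the shoulder sits on the terminal block and the tip is 30 mm below the socket's mouth.
- stand: Wooden stand, fixed, 70 x 130 x 40 mm (x, y, z), origin under its centre, to the left or right of the compressor. Two holes 15 mm in diameter at y -35 and +35 mm; the test pin stands in one, the blanking plug in the other, resting on their shoulders.
- plug: Blanking plug, bystander: a squat black head 34 mm in diameter and 14 mm high on a stem 12 mm thick and 22 mm long, in the other hole of the stand. Origin at the foot of the stem. Leave it alone.
- cover (a joint): How far the cover is pressed down, m: 0 = up on its springy seal, 0.006 = fully down on the frame. It only slides vertically and springs back. It takes about 3 N to start it and about 9 N to bring it fully down. Aluminium plate 126 x 165 x 8 mm (x, y of the unit: y -125 to +40), top at 100 mm above the bench when up, 94 mm when down.
- press_spot (a point): Middle of the bare part of the cover, on its top face: x 0, y -90 mm of the unit, 100 mm above the bench when the cover is up; 70 mm from the fastener's axis. The flat bare area around it reaches 35 mm towards the cover's end, 40 mm towards the fastener and 60 mm to each side. It moves with the cover; same axes as the unit.
- fastener (a joint): Angle of the quarter-turn fastener, rad: 0 = its bar and slot lie along the unit's x, and it grows clockwise seen from above; at 1.57 the slot is in line with the two marks on the cover (which lie along the unit's y). It starts between 0 and 0.6, goes past the marks to a stop at 2.0, and stays where it is left (turning it takes about 0.06 N m).
- fastener_grip (a point): Point on the fastener's axis at the height to grip, 25 mm above the cover's top face, at x 0, y -20 mm of the unit (125 mm above the bench). Steel bar 42 mm long, 12 mm thick, top 5 mm above this point, on a flat disc 38 mm in diameter and 3 mm high; the slot runs along the top of the bar. The point turns with the fastener, its x along the bar and slot.
- wrench_socket: Bystander: steel wrench socket standing on end, a tube 32 mm in diameter, 60 mm high, on the bench to the left of the compressor, origin under its centre. Leave it alone.
- parts_bin: Blue plastic parts bin, fixed, 120 x 150 x 60 mm, on the other side of the compressor from the stand; origin under its centre. Not needed.
Things that resemble listed ones, but are neither listed nor needed, are in the scene too. What is shaped like the test_pin but orange is not meant.

How it is judged:
On the way, in this order (a step that is already met when the one before it is completed fails the run):
1. the test pin is fully home in the socket and let go (z of test_pin in the frame of socket below -0.026 m and horizontal distance between test_pin and socket below 0.005 m and angle between test_pin's own z axis and vertical below 0.12 rad and contact force between the fingers and test_pin below 0.3 N), for 0.2 s.
2. the fastener's slot is in line with the marks, the fastener is let go and the cover is still up (z of test_pin in the frame of socket below -0.026 m and horizontal distance between test_pin and socket below 0.005 m and angle between test_pin's own z axis and vertical below 0.12 rad and value of joint fastener between 1.431 and 1.711 rad and contact force between each of the arm, the fingers and fastener below 0.3 N and value of joint cover below 0.002 m), for 0.2 s.
3. the cover is pressed down on its seal by the robot (value of joint cover above 0.0045 m and contact force between any of the fingers, the arm and cover above 4 N and contact force between each of the arm, the fingers and fastener below 0.3 N), for 0.3 s.
At the end, for the whole second after the job is handed in: The robot holds the cover at least 4.5 mm down (of 6 mm) with more than 4 N on it, without touching the fastener; the fastener's slot is within 0.14 rad (8 degrees) of the marks; the test pin is at least 26 mm deep (of 30) in the socket, upright within 0.12 rad, and let go (all of step 1 and all of step 3 and value of joint fastener between 1.431 and 1.711 rad); the arm keeps its last pose, push and grip.
It fails at once if the blanking plug is moved more than 3 cm (distance of plug from where it was at the start of the episode above 0.03 m).
It fails at once if the wrench socket is moved more than 3 cm (distance of wrench_socket from where it was at the start of the episode above 0.03 m).
It also fails if it takes over 67 s, if anything falls off the work surface, if the arm or the gripper's body presses on something with over 40 N, if the wrist force passes 120 N, or if a joint passes its speed limit or range.

## Robot

A 7-joint arm with a two-finger parallel gripper is mounted at the origin on the work surface. World frame = base frame: x ahead of the robot, y to its left, z up, the work surface at z = 0. Lengths are in m, angles in rad, forces in N, time in s.
With the tool pointing down it reaches from about 0.4 to 0.85 m from the base axis. Payload 4.5 kg.
Tool frame: the origin (TCP) lies midway between the tips of the shut fingers; the grasp point (between the pads) lies 19 mm behind it; z points along the fingers, y is the direction in which the jaws open and shut (so a half turn about z gives the same grasp; the last joint's range is limited). The gripper opens to 88 mm and grips with 3 to 60 N. Pads are 18 mm wide; open, the fingers measure 123 mm over their backs; the gripper's body (75 mm by 187 mm) begins 45 mm behind the grasp point.
Start: joints at [1.137, 0.689, -0.195, 1.565, 0.157, 0.902, -0.215], TCP at [0.282, -0.558, 0.239] pointing down, gripper open.
Joint ranges: [-3.01, 3.01], [-0.46, 2.08], [-1.47, 1.51], [0.13, 2.56], [-1, 4.14], [0.04, 2.09], [-2.66, 2.66]. Speed limits (rad/s): [2.57, 2.57, 3.14, 3.14, 3.14, 3.14, 3.14].

## Interface

Orientations are given as a unit quaternion [x, y, z, w].
In Python, from plant import r gives the robot as it stands.
- The arm moves only by the tool play_rows, never from a script. Its argument "targets" is a list of rows, each an object of numbers: "jaw": the closure, from 0 (fully open) to 1 (shut); "dx", "dy", "dz": the shift along the tool's x, y, z in m; "yaw": the turn about the tool's z in rad. A call has exactly 5 rows; each row shifts and turns the pose as measured when the row begins, along the tool's axes as they then stand; what a row does not reach is not made up. A row lasts 1/10 s, in which the tool goes at most 50 mm and 8.59 degrees, less where a joint would pass 70% of its speed; a pose out of reach is approached as far as the arm can. A call with a gripper value outside its range is refused whole. The fingers move at their own pace and stop on an object; "squeeze" is the grip in N (left out, the last holds). Time passes only in rows, so rows that do not move let the fingers close, or fill a call up. It gives the time, the measured TCP pose, the force and the opening at its end, in the units of the state.
- r.get_state(): the state, without advancing time (a new reading comes with each control period).
- r.snapshot(name): name is "scene" or "top"; returns a dict with "frame" (420x560x3 uint8, red, green, blue), "z_map" (420x560 float32, m along the optical axis (not along the pixel's ray), 0 where there is no reading), "mtx" (3x3 intrinsics, pixels), "dist_coeffs" ([k1, k2, p1, p2, k3] as OpenCV has them; the pictures are not rectified), "position" and "orientation" of the camera in the world. Camera axes: x right, y up, looking along -z (the intrinsics and any distortion apply to the point x, -y, -z); pixel columns grow to the right and rows downward; lengths in m; the calibration is good to about 2 mm. A picture is of the moment at which its call begins.
- r.finish_job(): hands the job in, once; it reports no verdict.
The state is a dict: "clock": time; "q": joint angles; "qd": joint speeds; "joint_torque": joint torques, N m; "tool_pos": TCP position; "eef_rot": TCP orientation; "contact_force": force on the tool from outside, world axes, zero at the start; "moment": the same for the moment, N m; "opening": opening from 0.0 (shut) to 1.0 (fully open).
Only numpy, scipy, OpenCV 4.12 (cv2) and the standard library are available. Lean on these libraries where they do the work, as an engineer would, in place of code of your own. Each camera call takes 0.05 s, during which the arm holds its last target.

## Working session

There is one attempt and no reset: what is moved stays moved. The work goes in short steps, Python scripts to look and compute and a tool call to move; the robot and the scene stay as the last step left them, time stands still between calls to the robot, and variables do not carry over. Pictures are saved under pics/ and viewed, and the job is handed in when it is done.

Besides the shell and the picture viewer there is one more tool, called after "Emit:" as a command line: name --argument value ..., lists and objects as JSON in quotes. play_rows: Moves the arm, as the interface text tells. Its arguments: {"type":"object","properties":{"targets":{"type":"array"},"squeeze":{"type":"number"}},"required":["targets"]}

```bash
ls; mkdir -p pics
python3 - <<'E'
from plant import r
import cv2,pickle
s=r.get_state();print({k:(v if not hasattr(v,'tolist') else v.tolist()) for k,v in s.items()})
for n in ("scene","top"):
    d=r.snapshot(n);pickle.dump(d,open(f"{n}0.pkl","wb"));cv2.imwrite(f"pics/{n}0.png",d["frame"][:,:,::-1])
    print(n,d["mtx"],d["dist_coeffs"],d["position"],d["orientation"])
E
```

```text
pics
{'clock': 0.0, 'q': [1.1368191644955048, 0.6899675803208518, -0.19454600084796658, 1.5663153682180193, 0.15731057464230752, 0.9025037395194914, -0.21512258356508523], 'qd': [0.00032436741525521676, -0.0010121488004466632, -0.0002083161344858222, -0.00027940010122317726, 0.0009296049064937708, 0.0004256668110656083, 0.0009954612695830594], 'joint_torque': [-0.0005323409459379036, -52.75674104690552, -1.266719475388527, -15.343008041381836, -0.05264113540761173, 0.006608627736568451, 0.00020208454770909157], 'tool_pos': [0.2815047304267623, -0.5573212181062249, 0.2379287230365011], 'eef_rot': [0.9727617529652318, 0.23180544135562944, -0.00026641668365687276, -0.000859271832302673], 'contact_force': [-0.4640293244580517, 0.5753654855741773, 0.9151126148861402], 'moment': [0.0006790334256140203, -0.02410510410299255, -0.00494414373028397], 'opening': 0.9992554464262167}
scene [[528.06530231   0.         287.71430155]
 [  0.         528.06530231 215.09056684]
 [  0.           0.           1.        ]] [-0.13429339  0.          0.          0.          0.        ] [1.32218878 0.51411238 0.82526065] [0.21558021 0.39576402 0.77529212 0.44251344]
top [[428.77723882   0.         283.06980392]
 [  0.         428.77723882 210.88415627]
 [  0.           0.           1.        ]] [-0.06179484  0.          0.          0.          0.        ] [0.37045064 0.02462074 1.08270455] [ 0.04450307 -0.05979543 -0.69687615  0.71330752]
```

View pics/scene0.png

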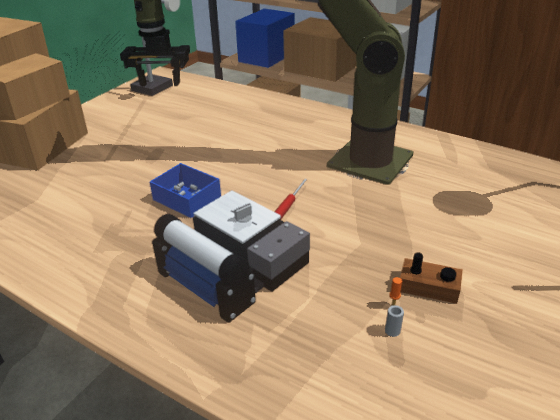

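View pics/top0.png

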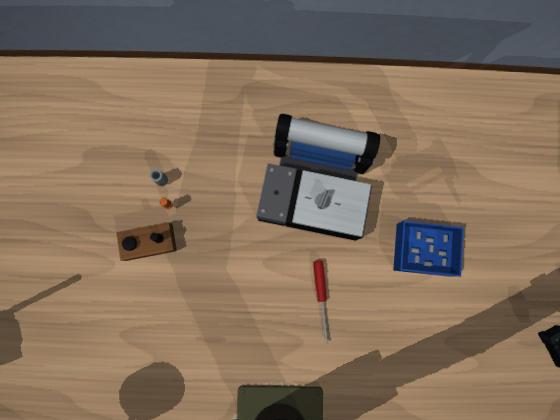

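The two pictures show the stand at top px (146,241) and scene px (432,280). Things that could be taken for the test pin:
- Black slim knob at top (157,238) / scene (417,262).
- Plug at top (129,243) / scene (449,273), which has a squat wide head.
- Orange pin at top (165,203) / scene (396,290), which is excluded by its colour.
- Wrench socket at top (158,176) / scene (395,320).

I choose the slim black one at top (157,238) and will check it in close crops.

```bash
cat > h.py <<'E'
import numpy as np,cv2,pickle
from scipy.spatial.transform import Rotation as R
def load(n): return pickle.load(open(n,"rb"))
def ray(d,uv):
    p=cv2.undistortPoints(np.array(uv,float).reshape(-1,1,2),d["mtx"],np.array(d["dist_coeffs"])).reshape(-1,2)
    c=np.c_[p[:,0],-p[:,1],-np.ones(len(p))]
    return np.array(d["position"]),R.from_quat(d["orientation"]).apply(c)
def onz(d,uv,z):
    o,v=ray(d,uv); return o+v*((z-o[2])/v[:,2])[:,None]
def proj(d,P):
    c=R.from_quat(d["orientation"]).inv().apply(np.atleast_2d(P)-d["position"])
    q=c*[1,-1,-1]
    return cv2.projectPoints(q.reshape(-1,1,3),np.zeros(3),np.zeros(3),d["mtx"],np.array(d["dist_coeffs"]))[0].reshape(-1,2)
def crop(d,x0,y0,w,h,s,name):
    im=cv2.resize(d["frame"][y0:y0+h,x0:x0+w,::-1],None,fx=s,fy=s,interpolation=cv2.INTER_CUBIC);cv2.imwrite(name,im)
E
python3 - <<'E'
from h import *
t=load("top0.pkl");s=load("scene0.pkl")
a=[cv2.resize(x,(400,300),interpolation=cv2.INTER_CUBIC) for x in (t["frame"][215:269,112:184],s["frame"][235:310,380:480],t["frame"][155:251,250:378],s["frame"][180:285,180:320])]
cv2.imwrite("pics/c0.png",np.vstack([np.hstack(a[:2]),np.hstack(a[2:])])[:,:,::-1])
E
```

```text
(no output)
```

View pics/c0.png

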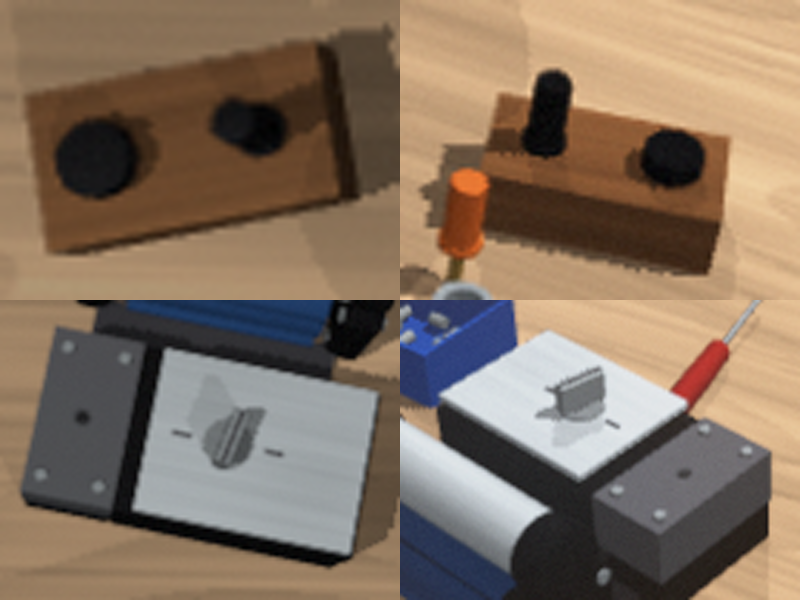

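```bash
cat > meas.py <<'E'
from h import *
t=load("top0.pkl");s=load("scene0.pkl")
def cnt(m):
    c=cv2.findContours(m.astype(np.uint8),cv2.RETR_EXTERNAL,cv2.CHAIN_APPROX_NONE)[0]
    return max(c,key=cv2.contourArea).reshape(-1,2)
def rect(P):
    (c,w,a)=cv2.minAreaRect((P[:,:2]*1000).astype(np.float32)); return np.round(c,1),np.round(w,1),round(a,2)
def win(shape,x0,y0,x1,y1):
    m=np.zeros(shape,bool);m[y0:y1,x0:x1]=1;return m
E
python3 - <<'E'
from meas import *
for n,d,w,ws in(("top",t,(285,160,378,245),(110,215,184,268)),("scene",s,(185,185,300,245),(395,255,470,305))):
    f=d["frame"].astype(int);mn=f.min(2)
    m=(mn>105)&(f.max(2)-mn<40)&win(mn.shape,*w)
    m=cv2.morphologyEx(m.astype(np.uint8),cv2.MORPH_CLOSE,np.ones((3,3)))
    c=cnt(m);print(n,"cover px",c.min(0),c.max(0),rect(onz(d,c,.100)))
    r_,g,b=f[:,:,0],f[:,:,1],f[:,:,2]
    print(rect(onz(d,c,.102)))
    # darkest near socket
    for (u,v) in ([(276,192)] if n=="top" else [(279,241)]):
        k=f[v-6:v+7,u-6:u+7].sum(2);print(k)
# depth check
print("top z at cover/terminal/stand",[ (t["z_map"][p]) for p in((225,345),(205,270),(250,145))])
for d,ps in((t,((345,215),(270,205),(145,250),(157,238),(460,150))),(s,((240,230),(270,250),(430,275),(417,256),(330,330)))):
  o,v=ray(d,ps)
  for p,vv in zip(ps,v): print(p, o+vv*d["z_map"][p[1],p[0]])
E
```

```text
top cover px [292 171] [370 235] (array([ 539.2, -108.1]), array([164.7, 126.2]), 79.77)
(array([ 538.8, -107.8]), array([164.3, 126. ]), 79.77)
[[239 239 239 240 239 242 240 236 239 238 235 239 239]
 [238 234 242 242 241 237 239 239 239 239 238 236 237]
 [239 238 243 238 237 239 238 241 238 239 237 240 236]
 [242 237 236 239 233 221 227 232 238 236 239 238 236]
 [236 240 239 230 209 179 166 187 215 236 239 238 236]
 [236 240 235 220 173 122  98 128 193 232 244 239 240]
 [240 238 237 214 147  91  89  93 153 218 236 238 241]
 [240 238 237 216 153 107 118 113 168 221 239 241 237]
 [243 239 238 233 207 175 151 169 206 235 240 239 234]
 [241 238 240 240 236 222 217 219 233 242 239 236 239]
 [238 239 237 239 241 237 241 238 238 240 239 238 235]
 [240 237 240 238 238 240 239 239 242 239 237 238 239]
 [241 240 241 238 240 238 241 241 242 239 239 241 243]]
scene cover px [194 190] [280 242] (array([ 542.2, -107.9]), array([172.5, 129.4]), 79.79)
(array([ 544.3, -106.2]), array([172., 129.]), 79.79)
[[336 327 326 338 334 339 335 336 333 346 341 341 343]
 [332 332 332 332 335 335 336 336 336 3
[... 494 characters left out ...]
330 331 334 337]
 [328 324 322 344 343 337 339 334 338 334 331 337 330]
 [335 335 343 333 333 334 338 328 324 339 330 339 330]]
top z at cover/terminal/stand [np.float32(0.99062175), np.float32(1.0030227), np.float32(1.0302628)]
(345, 215) [ 0.5107368  -0.13924554  0.10040185]
(270, 205) [0.53117965 0.03561079 0.09213691]
(145, 250) [0.42143549 0.33575468 0.04221503]
(157, 238) [0.44791971 0.29666028 0.08521548]
(460, 150) [ 0.70603161 -0.46306962  0.00551509]
(240, 230) [ 0.59041484 -0.06352347  0.10317252]
(270, 250) [0.60178204 0.02243474 0.0896673 ]
(430, 275) [0.45046132 0.33725101 0.03933213]
(417, 256) [0.45841752 0.30350777 0.08568875]
(330, 330) [ 0.66546634  0.20448358 -0.00104461]
```

Run:
```python
from meas import *
def cen(d,u,v,h,bgp=85,lo=0):
    k=d["frame"][v-h:v+h+1,u-h:u+h+1].sum(2).astype(float);bg=np.percentile(k,60);w=np.clip(bg-k-20,0,None)
    yy,xx=np.mgrid[v-h:v+h+1,u-h:u+h+1];return (w*xx).sum()/w.sum(),(w*yy).sum()/w.sum()
for n,d,p in(("top",t,(276,192)),("scene",s,(279,240))):
    c=cen(d,*p,5);print(n,"socket",np.round(c,2),np.round(onz(d,[c],.09)*1000,1))
# white screws on terminal
# stand: pin & plug dark masks
for n,d,w in(("top",t,(115,222,180,262)),("scene",s,(405,248,465,298))):
    f=d["frame"].astype(int);m=(f.max(2)<62)&win(f.shape[:2],*w)
    nl,lab,st,ce=cv2.connectedComponentsWithStats(m.astype(np.uint8))
    for i in range(1,nl):
        if st[i,4]>25:
            c=np.argwhere(lab==i)[:,::-1];print(n,st[i],ce[i]); 
    for z in(.085,):
        for q in ([(154.5,236.5)] if n=="top" else [(418,254.5)]): print(np.round(onz(d,[q],z)*1000,1))
    z=d["z_map"];o,v=None,None
    ys,xs=np.nonzero(win(f.shape[:2],*w)); o,v=ray(d,np.c_[xs,ys]);P=o+v*z[ys,xs][:,None]
    P=P*1000
    g=(P[:,2]>80)&(P[:,2]<92)
    print("top face pts",g.sum(),P[g].mean(0),P[g].min(0),P[g].max(0))
    g=(P[:,2]>46)&(P[:,2]<90)
    for a,b in((48,64),(64,80)):
        g=(P[:,2]>a)&(P[:,2]<b)&(P[:,1]<320); print(a,b,g.sum(),P[g].min(0),P[g].max(0))
    g=(P[:,2]>36)&(P[:,2]<46); print("stand top",rect(P[g]/1000))
```

```text
top socket [275.92 192.09] [[562.7  22.5  90. ]]
scene socket [278.99 240.43] [[564.7  22.3  90. ]]
top [150 223  27  29 234] [163.94871795 236.76068376]
top [122 235  17  16 199] [129.72864322 242.62311558]
[[451.3 302.8  85. ]]
top face pts 60 [451.47227472 305.1331036   86.15576449] [442.91985388 295.67171052  80.76788684] [459.50645451 315.39579134  90.5235138 ]
48 64 16 [442.45876792 294.59076036  48.39723159] [459.78751531 304.71352817  62.8083711 ]
64 80 17 [442.14097666 295.84795113  64.09379168] [461.2564007  306.09732697  79.58536387]
stand top (array([444., 340.]), array([ 70.9, 132.4]), 12.73)
scene [410 253  13  22 191] [416.38743455 263.7486911 ]
scene [440 268  16  14 188] [447.54255319 274.4893617 ]
scene [411 289  34   9  89] [428.20224719 293.74157303]
[[451.9 303.5  85. ]]
top face pts 62 [455.31097925 304.8427543   84.80602515] [439.89667417 294.36639771  80.10115177] [465.757451   314.24756989  89.45912812]
48 64 55 [449.85640647 293.53388922  48.93873987] [464.92340545 314.48395455  63.71407849]
64 80 50 [450.99794546 295.42720867  64.29072327] [464.11556229 313.99579476  79.84701452]
stand top (array([446.1, 339.2]), array([ 77.7, 127.7]), 12.36)
```

Run:
```python
from meas import *
a=[cv2.resize(x,(400,300),interpolation=cv2.INTER_NEAREST) for x in (t["frame"][226:250,142:174],s["frame"][248:272,402:434],t["frame"][180:216,300:348],s["frame"][195:231,215:263])]
cv2.imwrite("pics/c1.png",np.vstack([np.hstack(a[:2]),np.hstack(a[2:])])[:,:,::-1])
```

```text
(no output)
```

View pics/c1.png

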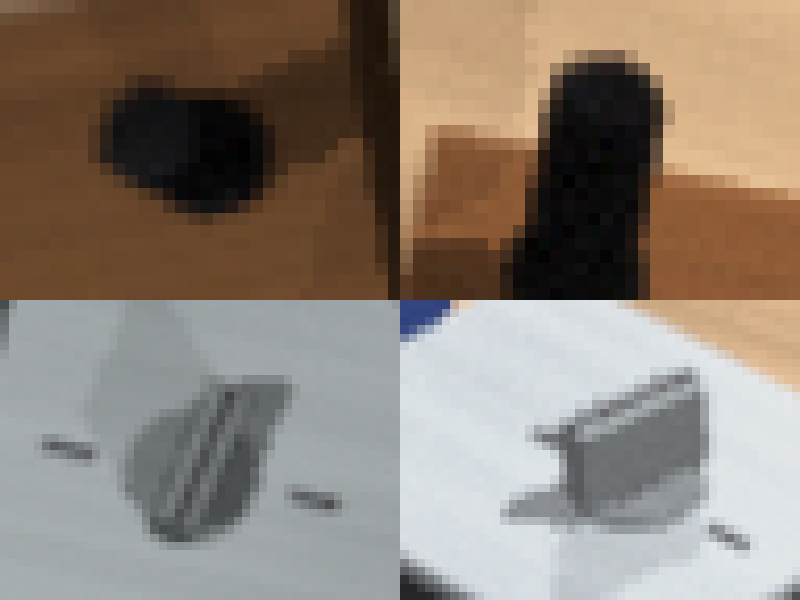

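The crops show a slim black grip with its top disc at top px (153.3,236) and scene px (418,254.6), and the shoulder below it. It isn't orange and isn't squat, so this is the test pin. The hole predicted from the stand agrees, at about (452.3,305.2) mm. The fastener bar is at top px (322,198), with the two marks at (305,198) and (337,205).

I'll turn the tool first so the jaws open along the stand's short side.

Emit:
play_rows --targets '[{"jaw": 0.35,"dx": 0,"dy": 0,"dz": 0,"yaw": -0.14},{"jaw": 0.35,"dx": 0,"dy": 0,"dz": 0,"yaw": -0.14},{"jaw": 0.35,"dx": 0,"dy": 0,"dz": 0,"yaw": -0.14},{"jaw": 0.35,"dx": 0,"dy": 0,"dz": 0,"yaw": -0.14},{"jaw": 0.35,"dx": 0,"dy": 0,"dz": 0,"yaw": -0.14}]' --squeeze 15

```text
clock: 0.6
tool_pos: [0.2806, -0.5557, 0.2356]
eef_rot: [0.827, 0.563, -0.0, -0.004]
contact_force: [-0.4, -0.8, 0.7]
opening: 0.652
```

```bash
cat > go.py <<'E'
# usage: go.py x y z yawdeg(of tool y, world)  -> remaining shift in tool axes
import sys
from h import *
from plant import r
s=r.get_state();M=R.from_quat(s["eef_rot"]).as_matrix();p=np.array(s["tool_pos"])
ang=np.degrees(np.arctan2(M[1,1],M[0,1]))
print("t",round(s["clock"],2),"pos",np.round(p*1000,1),"tooly",round(ang,2),"tilt",np.round(M[:2,2],4),"F",np.round(s["contact_force"],1),"M",np.round(s["moment"],2),"op",round(s["opening"],3))
if len(sys.argv)>3:
    d=M.T@(np.array([float(a) for a in sys.argv[1:4]])-p*1000);print("tool shift mm",np.round(d,1))
if len(sys.argv)>4: print("yaw",round(-np.radians((float(sys.argv[4])-ang+90)%180-90),3))
print("q",np.round(s["q"],2))
E
python3 go.py 452 305 140 12.7
python3 - <<'E'
from meas import *
for q,z in(((165,202),.075),((165,202),.1),((158,176),.06)): print(q,np.round(onz(t,[q],z)*1000))
o,v=ray(t,[(165,202),(158,176)]);print(o+v[0]*t["z_map"][202,165])
E
```

```text
t 0.6 pos [ 280.6 -555.7  235.6] tooly -21.54 tilt [-0.0047  0.0055] F [-0.4 -0.8  0.7] M [-0.05 -0.05 -0.01] op 0.652
tool shift mm [ 863.2 -155.9   99.5]
yaw -0.598
q [ 1.25  0.71 -0.4   1.56  0.32  0.94  0.37]
(165, 202) [[535. 286.  75.]]
(165, 202) [[531. 279. 100.]]
(158, 176) [[601. 311.  60.]]
[0.53496755 0.28590536 0.07469437]
```

Emit:
play_rows --targets '[{"jaw": 0.35,"dx": 0.025,"dy": 0.01,"dz": 0,"yaw": -0.12},{"jaw": 0.35,"dx": 0.04,"dy": 0.025,"dz": 0,"yaw": -0.12},{"jaw": 0.35,"dx": 0.04,"dy": 0.025,"dz": 0,"yaw": -0.12},{"jaw": 0.35,"dx": 0.04,"dy": 0.025,"dz": 0,"yaw": -0.12},{"jaw": 0.35,"dx": 0.04,"dy": 0.025,"dz": 0,"yaw": -0.12}]'

```text
clock: 1.1
tool_pos: [0.4052, -0.3881, 0.2319]
eef_rot: [0.621, 0.784, -0.002, -0.005]
contact_force: [-0.2, -0.8, -0.5]
opening: 0.651
```

```bash
python3 go.py 452 305 200 12.7
```

```text
t 1.1 pos [ 405.2 -388.1  231.9] tooly 13.23 tilt [-0.0101  0.0034] F [-0.2 -0.8 -0.5] M [-0.02 -0.13 -0.05] op 0.651
tool shift mm [663.8 204.5  33.8]
yaw 0.009
q [ 1.01  0.66 -0.56  1.75  0.44  0.87  0.48]
```

Emit:
play_rows --targets '[{"jaw": 0.35,"dx": 0.045,"dy": 0.018,"dz": 0,"yaw": 0},{"jaw": 0.35,"dx": 0.045,"dy": 0.018,"dz": 0,"yaw": 0},{"jaw": 0.35,"dx": 0.045,"dy": 0.018,"dz": 0,"yaw": 0},{"jaw": 0.35,"dx": 0.045,"dy": 0.018,"dz": 0,"yaw": 0},{"jaw": 0.35,"dx": 0.045,"dy": 0.018,"dz": 0,"yaw": 0}]'

```text
clock: 1.6
tool_pos: [0.4424, -0.1407, 0.2314]
eef_rot: [0.62, 0.784, -0.0, -0.005]
contact_force: [0.6, 0.5, 0.9]
opening: 0.649
```

Emit:
play_rows --targets '[{"jaw": 0.35,"dx": 0.045,"dy": 0.012,"dz": 0,"yaw": 0},{"jaw": 0.35,"dx": 0.045,"dy": 0.012,"dz": 0,"yaw": 0},{"jaw": 0.35,"dx": 0.045,"dy": 0.012,"dz": 0,"yaw": 0},{"jaw": 0.35,"dx": 0.045,"dy": 0.012,"dz": 0,"yaw": 0},{"jaw": 0.35,"dx": 0.045,"dy": 0.012,"dz": 0,"yaw": 0}]'

```text
clock: 2.1
tool_pos: [0.448, 0.1012, 0.2323]
eef_rot: [0.621, 0.784, -0.0, -0.005]
contact_force: [0.4, 0.9, 0.4]
opening: 0.649
```

```bash
python3 go.py 452 305 140 12.7
```

```text
t 2.1 pos [448.  101.2 232.3] tooly 13.27 tilt [-0.0087  0.0058] F [0.4 0.9 0.4] M [-0.02 -0.19 -0.08] op 0.649
tool shift mm [196.7  51.3  93.5]
yaw 0.01
q [ 0.02  0.53 -0.52  2.04  0.39  0.68 -0.51]
```

Emit:
play_rows --targets '[{"jaw": 0.35,"dx": 0.045,"dy": 0.012,"dz": 0.01,"yaw": 0},{"jaw": 0.35,"dx": 0.045,"dy": 0.012,"dz": 0.015,"yaw": 0},{"jaw": 0.35,"dx": 0.045,"dy": 0.012,"dz": 0.02,"yaw": 0},{"jaw": 0.35,"dx": 0.03,"dy": 0.01,"dz": 0.02,"yaw": 0},{"jaw": 0.35,"dx": 0.012,"dy": 0.005,"dz": 0.01,"yaw": 0}]'

```text
clock: 2.6
tool_pos: [0.4553, 0.297, 0.158]
eef_rot: [0.618, 0.786, 0.003, -0.005]
contact_force: [0.4, -0.9, -0.1]
opening: 0.646
```

```bash
python3 go.py 452.3 305 110 12.7
```

```text
t 2.6 pos [455.3 297.  158. ] tooly 13.68 tilt [-0.005  0.011] F [ 0.4 -0.9 -0.1] M [-0.06 -0.06  0.03] op 0.646
tool shift mm [ 7.9 -1.  48.1]
yaw 0.017
q [-0.41  0.72 -0.42  1.88  0.45  0.62 -0.86]
```

Emit:
play_rows --targets '[{"jaw": 0.35,"dx": 0.005,"dy": -0.0005,"dz": 0.02,"yaw": 0.01},{"jaw": 0.35,"dx": 0.003,"dy": 0,"dz": 0.02,"yaw": 0},{"jaw": 0.35,"dx": 0,"dy": 0,"dz": 0.008,"yaw": 0},{"jaw": 0.35,"dx": 0,"dy": 0,"dz": 0,"yaw": 0},{"jaw": 0.35,"dx": 0,"dy": 0,"dz": 0,"yaw": 0}]'

```text
clock: 3.1
tool_pos: [0.451, 0.3091, 0.1062]
eef_rot: [0.62, 0.785, 0.002, -0.007]
contact_force: [-1.1, -0.5, -0.1]
opening: 0.645
```

```bash
python3 go.py 452.3 305 50 12.7
python3 - <<'E'
from h import *
from plant import r
ims=[]
for n,w in(("top",(110,200,80,60)),("scene",(370,220,100,75))):
    d=r.snapshot(n);pickle.dump(d,open(f"{n}1.pkl","wb"));x,y,a,b=w
    ims.append(cv2.resize(d["frame"][y:y+b,x:x+a],(400,300),interpolation=cv2.INTER_CUBIC))
cv2.imwrite("pics/c2.png",np.hstack(ims)[:,:,::-1])
E
```

```text
t 3.1 pos [451.  309.1 106.2] tooly 13.4 tilt [-0.008  0.011] F [-1.1 -0.5 -0.1] M [-0.08 -0.09  0.01] op 0.645
tool shift mm [-5.   0.7 56.1]
yaw 0.012
q [-0.47  0.8  -0.36  1.91  0.5   0.52 -0.93]
```

View pics/c2.png

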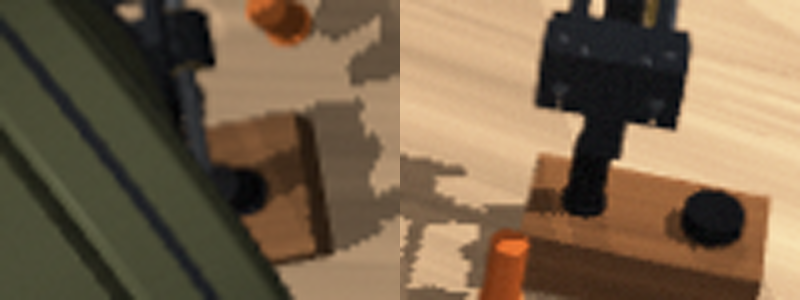

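The top view is mostly hidden by the arm. The scene view shows the gripper above the pin (crop 585,190) with the plug clear of it. I'll descend.

Emit:
play_rows --targets '[{"jaw": 0.35,"dx": -0.004,"dy": 0.0005,"dz": 0.015,"yaw": 0.01},{"jaw": 0.35,"dx": -0.001,"dy": 0,"dz": 0.018,"yaw": 0},{"jaw": 0.35,"dx": 0,"dy": 0,"dz": 0.012,"yaw": 0},{"jaw": 0.35,"dx": 0,"dy": 0,"dz": 0.006,"yaw": 0},{"jaw": 0.35,"dx": 0,"dy": 0,"dz": 0,"yaw": 0}]'

```text
clock: 3.7
tool_pos: [0.4563, 0.3053, 0.0581]
eef_rot: [0.625, 0.78, 0.006, -0.005]
contact_force: [0.2, -0.2, 0.2]
opening: 0.652
```

```bash
python3 go.py 452.3 305 50 12.7
```

```text
t 3.7 pos [456.3 305.3  58.1] tooly 12.58 tilt [-0.0001  0.0165] F [ 0.2 -0.2  0.2] M [-0.07 -0.1   0.  ] op 0.652
tool shift mm [ 0.4 -4.   8.1]
yaw -0.002
q [-0.5   0.88 -0.28  1.93  0.55  0.4  -0.98]
```

Emit:
play_rows --targets '[{"jaw": 0.35,"dx": 0,"dy": -0.004,"dz": 0.004,"yaw": 0},{"jaw": 0.35,"dx": 0,"dy": 0,"dz": 0.003,"yaw": 0},{"jaw": 0.35,"dx": 0,"dy": 0,"dz": 0,"yaw": 0},{"jaw": 0.6,"dx": 0,"dy": 0,"dz": 0,"yaw": 0},{"jaw": 0.7,"dx": 0,"dy": 0,"dz": 0,"yaw": 0}]'

```text
clock: 4.2
tool_pos: [0.4527, 0.3055, 0.0523]
eef_rot: [0.625, 0.78, 0.008, -0.005]
contact_force: [-0.1, -0.8, 0.3]
opening: 0.497
```

```bash
python3 go.py 452.3 305 49 12.7
```

```text
t 4.2 pos [452.7 305.5  52.3] tooly 12.59 tilt [0.0021 0.0185] F [-0.1 -0.8  0.3] M [-0.01 -0.14 -0.01] op 0.497
tool shift mm [-0.5 -0.6  3.3]
yaw -0.002
q [-0.51  0.89 -0.27  1.94  0.56  0.37 -0.99]
```

Emit:
play_rows --targets '[{"jaw": 0.7,"dx": 0,"dy": -0.0005,"dz": 0.003,"yaw": 0},{"jaw": 0.9,"dx": 0,"dy": 0,"dz": 0,"yaw": 0},{"jaw": 0.95,"dx": 0,"dy": 0,"dz": 0,"yaw": 0},{"jaw": 0.95,"dx": 0,"dy": 0,"dz": 0,"yaw": 0},{"jaw": 0.95,"dx": 0,"dy": 0,"dz": 0,"yaw": 0}]' --squeeze 20

```text
clock: 4.7
tool_pos: [0.4525, 0.3056, 0.0493]
eef_rot: [0.625, 0.78, 0.008, -0.005]
contact_force: [0.1, -0.1, -0.1]
opening: 0.22
```

```bash
python3 go.py 452.3 305 49 12.7
```

```text
t 4.7 pos [452.5 305.6  49.3] tooly 12.58 tilt [0.0026 0.0189] F [ 0.1 -0.1 -0.1] M [-0.04 -0.05 -0.02] op 0.22
tool shift mm [-0.6 -0.3  0.3]
yaw -0.002
q [-0.51  0.89 -0.26  1.94  0.56  0.36 -0.99]
```

Emit:
play_rows --targets '[{"jaw": 0.95,"dx": 0,"dy": 0,"dz": 0,"yaw": 0},{"jaw": 0.95,"dx": 0,"dy": 0,"dz": -0.01,"yaw": 0},{"jaw": 0.95,"dx": 0,"dy": 0,"dz": -0.02,"yaw": 0},{"jaw": 0.95,"dx": 0,"dy": 0,"dz": -0.03,"yaw": 0},{"jaw": 0.95,"dx": 0,"dy": 0,"dz": -0.03,"yaw": 0}]' --squeeze 30

```text
clock: 5.2
tool_pos: [0.4499, 0.3021, 0.14]
eef_rot: [0.625, 0.781, 0.004, -0.006]
contact_force: [1.4, 1.0, 0.0]
opening: 0.215
```

Emit:
play_rows --targets '[{"jaw": 0.95,"dx": 0,"dy": 0,"dz": -0.03,"yaw": 0},{"jaw": 0.95,"dx": 0,"dy": 0,"dz": -0.02,"yaw": 0},{"jaw": 0.95,"dx": 0,"dy": 0,"dz": 0,"yaw": 0},{"jaw": 0.95,"dx": 0,"dy": 0,"dz": 0,"yaw": 0},{"jaw": 0.95,"dx": 0,"dy": 0,"dz": 0,"yaw": 0}]'

```text
clock: 5.7
tool_pos: [0.4511, 0.3016, 0.1973]
eef_rot: [0.625, 0.781, 0.007, -0.005]
contact_force: [-0.5, 0.0, -1.6]
opening: 0.223
```

```bash
python3 go.py 563 22.4 165 12.7;  python3 - <<'E'
from h import *
from plant import r
ims=[]
for n,w in(("top",(110,180,120,90)),("scene",(350,170,120,90))):
    d=r.snapshot(n);x,y,a,b=w
    ims.append(cv2.resize(d["frame"][y:y+b,x:x+a],(400,300),interpolation=cv2.INTER_CUBIC))
cv2.imwrite("pics/c3.png",np.hstack(ims)[:,:,::-1])
E
```

```text
t 5.7 pos [451.1 301.6 197.3] tooly 12.63 tilt [0.0019 0.0171] F [-0.5  0.  -1.6] M [-0.05 -0.04 -0.07] op 0.223
tool shift mm [-297.5   48.    27.7]
yaw -0.001
q [-0.39  0.66 -0.45  1.86  0.41  0.7  -0.86]
```

View pics/c3.png

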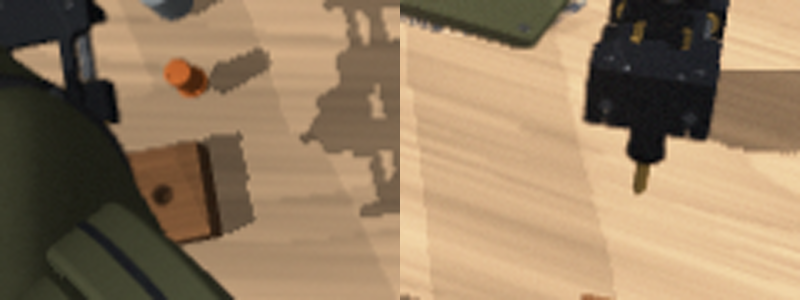

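The pin is held: scene crop (640,175) shows the brass tip hanging upright below the gripper, and the hole at top crop (160,195) is empty. I'll carry it to the socket.

Emit:
play_rows --targets '[{"jaw": 0.95,"dx": -0.025,"dy": 0.004,"dz": 0,"yaw": 0},{"jaw": 0.95,"dx": -0.04,"dy": 0.007,"dz": 0,"yaw": 0},{"jaw": 0.95,"dx": -0.04,"dy": 0.007,"dz": 0,"yaw": 0},{"jaw": 0.95,"dx": -0.04,"dy": 0.007,"dz": 0,"yaw": 0},{"jaw": 0.95,"dx": -0.04,"dy": 0.007,"dz": 0,"yaw": 0}]'

```text
clock: 6.3
tool_pos: [0.5205, 0.1315, 0.1889]
eef_rot: [0.618, 0.786, 0.005, -0.009]
contact_force: [1.0, 0.2, -0.5]
opening: 0.218
```

Emit:
play_rows --targets '[{"jaw": 0.95,"dx": -0.04,"dy": 0.007,"dz": 0,"yaw": 0},{"jaw": 0.95,"dx": -0.03,"dy": 0.005,"dz": 0,"yaw": 0},{"jaw": 0.95,"dx": -0.015,"dy": 0.003,"dz": 0,"yaw": 0},{"jaw": 0.95,"dx": 0,"dy": 0,"dz": 0,"yaw": 0},{"jaw": 0.95,"dx": 0,"dy": 0,"dz": 0,"yaw": 0}]'

```text
clock: 6.8
tool_pos: [0.5551, 0.0405, 0.1808]
eef_rot: [0.623, 0.782, 0.0, -0.012]
contact_force: [0.4, -0.5, -0.1]
opening: 0.214
```

```bash
python3 go.py 563 22.4 165 12.7
```

```text
t 6.8 pos [555.1  40.5 180.8] tooly 13.0 tilt [-0.0176  0.0149] F [ 0.4 -0.5 -0.1] M [-0.02 -0.15  0.02] op 0.214
tool shift mm [-19.7   3.8  15.4]
yaw 0.005
q [ 0.15  0.72 -0.5   1.81  0.46  0.74 -0.36]
```

Emit:
play_rows --targets '[{"jaw": 0.95,"dx": -0.008,"dy": 0.001,"dz": 0.006,"yaw": 0},{"jaw": 0.95,"dx": -0.007,"dy": 0.001,"dz": 0.008,"yaw": 0},{"jaw": 0.95,"dx": -0.003,"dy": 0.001,"dz": 0.008,"yaw": 0},{"jaw": 0.95,"dx": 0,"dy": 0,"dz": 0.006,"yaw": 0},{"jaw": 0.95,"dx": 0,"dy": 0,"dz": 0,"yaw": 0}]'

```text
clock: 7.3
tool_pos: [0.5601, 0.0278, 0.149]
eef_rot: [0.619, 0.785, 0.0, -0.013]
contact_force: [-0.1, 0.1, -0.3]
opening: 0.217
```

```bash
python3 go.py 563 22.4 136 12.7;cat > look.py <<'E'
import sys
from h import *
from plant import r
tag=sys.argv[1];ims=[]
for n,w in(("top",(236,162,80,60)),("scene",(240,200,80,60))):
    d=r.snapshot(n);x,y,a,b=w;pickle.dump(d,open(f"{n}{tag}.pkl","wb"))
    ims.append(cv2.resize(d["frame"][y:y+b,x:x+a],(400,300),interpolation=cv2.INTER_CUBIC))
cv2.imwrite(f"pics/l{tag}.png",np.hstack(ims)[:,:,::-1])
E
python3 look.py 4
```

```text
t 7.3 pos [560.1  27.8 149. ] tooly 13.44 tilt [-0.0206  0.0167] F [-0.1  0.1 -0.3] M [-0.02 -0.06  0.04] op 0.217
tool shift mm [-6.2  1.8 12.9]
yaw 0.013
q [ 0.16  0.77 -0.48  1.82  0.49  0.69 -0.36]
```

View pics/l4.png

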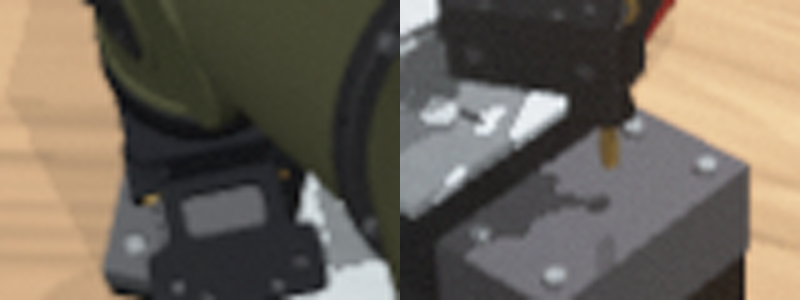

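Emit:
play_rows --targets '[{"jaw": 0.95,"dx": -0.003,"dy": 0.001,"dz": 0.005,"yaw": 0},{"jaw": 0.95,"dx": -0.003,"dy": 0.001,"dz": 0.004,"yaw": 0},{"jaw": 0.95,"dx": 0,"dy": 0,"dz": 0.004,"yaw": 0},{"jaw": 0.95,"dx": 0,"dy": 0,"dz": 0,"yaw": 0},{"jaw": 0.95,"dx": 0,"dy": 0,"dz": 0,"yaw": 0}]'

```text
clock: 7.9
tool_pos: [0.5646, 0.0228, 0.1364]
eef_rot: [0.619, 0.785, 0.001, -0.012]
contact_force: [-0.5, 0.9, -0.1]
opening: 0.216
```

```bash
python3 go.py 563 22.4 134 12.7; python3 look.py 5
```

```text
t 7.9 pos [564.6  22.8 136.4] tooly 13.46 tilt [-0.0173  0.0174] F [-0.5  0.9 -0.1] M [-0.06 -0.09 -0.01] op 0.216
tool shift mm [-0.1 -1.6  2.4]
yaw 0.013
q [ 0.16  0.79 -0.47  1.82  0.51  0.67 -0.36]
```

View pics/l5.png

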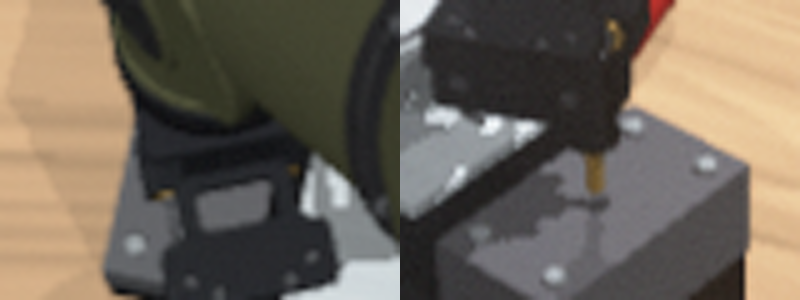

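```bash
cat > tip.py <<'E'
import sys
from h import *
d=load(f"scene{sys.argv[1]}.pkl");zt=float(sys.argv[2])
f=d["frame"].astype(int);w=f[222:250,265:295]
m=(w[:,:,0]-w[:,:,2]>28)
for row in range(m.shape[0]):
    xs=np.nonzero(m[row])[0]
    if len(xs): print(row+222,xs.min()+265,xs.max()+265)
print(w[10:22,8:22].sum(2))
print("mid",265+np.argwhere(m)[:,1].mean())
P=lambda x,y,z:np.round(proj(d,np.array([[x,y,z]])/1000)[0],2)
print("socket0 px",P(563,22.4,90),"from scene:279.0,240.43")
print("tip if at socket xy:",P(564.7,22.3,zt), "1mm x,y:",P(565.7,22.3,zt)-P(564.7,22.3,zt),P(564.7,23.3,zt)-P(564.7,22.3,zt),P(564.7,22.3,zt+1)-P(564.7,22.3,zt))
E
python3 tip.py 5 97
```

```text
222 289 294
223 291 294
224 293 294
231 277 279
232 277 280
233 277 280
234 277 280
235 277 280
236 277 280
237 278 280
238 278 279
[[358 350 361 340 246 241 226 273 350 363 355 362 355 352]
 [359 356 353 360 260 235 230 297 354 362 357 363 356 362]
 [366 356 359 357 258 228 262 303 350 355 358 358 359 367]
 [353 361 358 356 260 239 251 302 351 358 363 362 362 364]
 [345 360 363 363 256 235 256 299 342 365 367 363 367 357]
 [366 365 359 363 278 234 255 297 353 363 362 356 358 360]
 [345 363 357 351 327 266 272 307 341 356 363 360 358 361]
 [298 308 312 296 320 277 273 265 288 351 351 361 363 363]
 [228 226 213 202 236 221 205 210 234 341 358 367 365 366]
 [279 290 278 266 239 195 203 215 283 349 362 354 359 364]
 [342 354 366 350 318 256 266 295 350 360 358 366 360 357]
 [365 361 360 363 344 303 306 356 358 366 363 366 367 356]]
mid 282.6
socket0 px [279.44 240.03] from scene:279.0,240.43
tip if at socket xy: [278.91 237.97] 1mm x,y: [-0.24  0.25] [0.39 0.14] [-0.01 -0.36]
```

The scene view puts the tip at px (278.7,238.1). The expected position over the socket mouth is (278.9,238.0), which is within about 0.5 mm. I'll lower it gently.

Emit:
play_rows --targets '[{"jaw": 0.95,"dx": 0,"dy": 0,"dz": 0.003,"yaw": 0},{"jaw": 0.95,"dx": 0,"dy": 0,"dz": 0.003,"yaw": 0},{"jaw": 0.95,"dx": 0,"dy": 0,"dz": 0.003,"yaw": 0},{"jaw": 0.95,"dx": 0,"dy": 0,"dz": 0.003,"yaw": 0},{"jaw": 0.95,"dx": 0,"dy": 0,"dz": 0.002,"yaw": 0}]'

```text
clock: 8.5
tool_pos: [0.5645, 0.0233, 0.1218]
eef_rot: [0.619, 0.785, 0.002, -0.012]
contact_force: [-0.3, -0.4, -0.0]
opening: 0.217
```

```bash
python3 go.py 563 22.4 100 12.7; python3 look.py 6
```

```text
t 8.5 pos [564.5  23.3 121.8] tooly 13.48 tilt [-0.0165  0.0174] F [-0.3 -0.4 -0. ] M [-0.08 -0.11 -0.01] op 0.217
tool shift mm [-0.9 -1.4 21.8]
yaw 0.014
q [ 0.15  0.81 -0.45  1.83  0.52  0.64 -0.37]
```

View pics/l6.png

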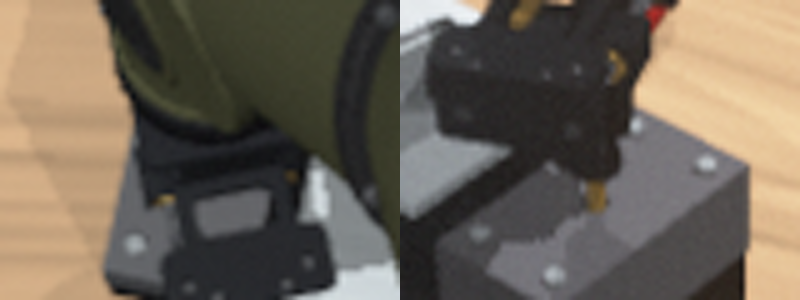

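The tip now computes to z≈82 mm, below the mouth, with no force, so it has entered the hole at scene crop (597,205). I'll continue down.

Emit:
play_rows --targets '[{"jaw": 0.95,"dx": 0,"dy": 0,"dz": 0.004,"yaw": 0},{"jaw": 0.95,"dx": 0,"dy": 0,"dz": 0.004,"yaw": 0},{"jaw": 0.95,"dx": 0,"dy": 0,"dz": 0.004,"yaw": 0},{"jaw": 0.95,"dx": 0,"dy": 0,"dz": 0.004,"yaw": 0},{"jaw": 0.95,"dx": 0,"dy": 0,"dz": 0.003,"yaw": 0}]'

```text
clock: 9.1
tool_pos: [0.5642, 0.0233, 0.1015]
eef_rot: [0.619, 0.785, 0.002, -0.012]
contact_force: [-0.1, -0.2, 0.9]
opening: 0.213
```

```bash
python3 go.py 563 22.4 99.3 12.7
```

```text
t 9.1 pos [564.2  23.3 101.5] tooly 13.46 tilt [-0.0165  0.017 ] F [-0.1 -0.2  0.9] M [-0.12 -0.08 -0.01] op 0.213
tool shift mm [-0.6 -1.3  2.2]
yaw 0.013
q [ 0.13  0.84 -0.43  1.84  0.54  0.59 -0.39]
```

Emit:
play_rows --targets '[{"jaw": 0.95,"dx": 0,"dy": 0,"dz": 0.003,"yaw": 0},{"jaw": 0.95,"dx": 0,"dy": 0,"dz": 0.003,"yaw": 0},{"jaw": 0.95,"dx": 0,"dy": 0,"dz": 0.003,"yaw": 0},{"jaw": 0.95,"dx": 0,"dy": 0,"dz": 0.002,"yaw": 0},{"jaw": 0.95,"dx": 0,"dy": 0,"dz": 0,"yaw": 0}]'

```text
clock: 9.6
tool_pos: [0.5639, 0.0232, 0.0998]
eef_rot: [0.619, 0.785, 0.001, -0.008]
contact_force: [-0.4, -0.4, -0.3]
opening: 0.218
```

```bash
python3 go.py 563 22.4 99.3 12.7
```

```text
t 9.6 pos [563.9  23.2  99.8] tooly 13.45 tilt [-0.0123  0.0114] F [-0.4 -0.4 -0.3] M [-0.12 -0.05  0.04] op 0.218
tool shift mm [-0.6 -1.1  0.5]
yaw 0.013
q [ 0.13  0.84 -0.42  1.84  0.55  0.58 -0.4 ]
```

It stopped against the shoulder at TCP z 99.8 mm, where 99.3 was expected. Now I'll release it and rise.

Emit:
play_rows --targets '[{"jaw": 0.7,"dx": 0,"dy": 0,"dz": 0,"yaw": 0},{"jaw": 0.5,"dx": 0,"dy": 0,"dz": 0,"yaw": 0},{"jaw": 0.4,"dx": 0,"dy": 0,"dz": 0,"yaw": 0},{"jaw": 0.4,"dx": 0,"dy": 0,"dz": 0,"yaw": 0},{"jaw": 0.4,"dx": 0,"dy": 0,"dz": 0,"yaw": 0}]'

```text
clock: 10.1
tool_pos: [0.5644, 0.0238, 0.099]
eef_rot: [0.619, 0.785, 0.001, -0.009]
contact_force: [0.4, -0.9, -0.3]
opening: 0.596
```

Emit:
play_rows --targets '[{"jaw": 0.4,"dx": 0,"dy": 0,"dz": -0.01,"yaw": 0},{"jaw": 0.4,"dx": 0,"dy": 0,"dz": -0.02,"yaw": 0},{"jaw": 0.4,"dx": 0,"dy": 0,"dz": -0.03,"yaw": 0},{"jaw": 0.4,"dx": 0,"dy": 0,"dz": -0.03,"yaw": 0},{"jaw": 0.4,"dx": 0,"dy": 0,"dz": -0.03,"yaw": 0}]'

```text
clock: 10.6
tool_pos: [0.5629, 0.022, 0.2207]
eef_rot: [0.619, 0.785, -0.002, -0.012]
contact_force: [0.4, -0.7, -0.1]
opening: 0.594
```

Emit:
play_rows --targets '[{"jaw": 0.4,"dx": -0.02,"dy": 0,"dz": 0,"yaw": 0},{"jaw": 0.4,"dx": -0.03,"dy": 0,"dz": 0,"yaw": 0},{"jaw": 0.4,"dx": -0.03,"dy": 0,"dz": 0,"yaw": 0},{"jaw": 0.4,"dx": -0.02,"dy": 0,"dz": 0,"yaw": 0},{"jaw": 0.4,"dx": 0,"dy": 0,"dz": 0,"yaw": 0}]'

```text
clock: 11.1
tool_pos: [0.5908, -0.0759, 0.2288]
eef_rot: [0.617, 0.787, 0.003, -0.007]
contact_force: [-0.3, -0.4, -0.3]
opening: 0.597
```

```bash
python3 go.py 543 -86 106 12.7; python3 look.py 7
python3 - <<'E'
from h import *
d=load("scene7.pkl");cv2.imwrite("pics/s7.png",cv2.resize(d["frame"][170:290,170:330,::-1],None,fx=4,fy=4,interpolation=cv2.INTER_CUBIC))
E
```

```text
t 11.1 pos [590.8 -75.9 228.8] tooly 13.74 tilt [-0.0077  0.014 ] F [-0.3 -0.4 -0.3] M [-0.02 -0.11  0.01] op 0.597
tool shift mm [ -0.3 -48.3 123. ]
yaw 0.018
q [ 0.37  0.71 -0.55  1.65  0.42  0.92 -0.1 ]
```

View pics/s7.png

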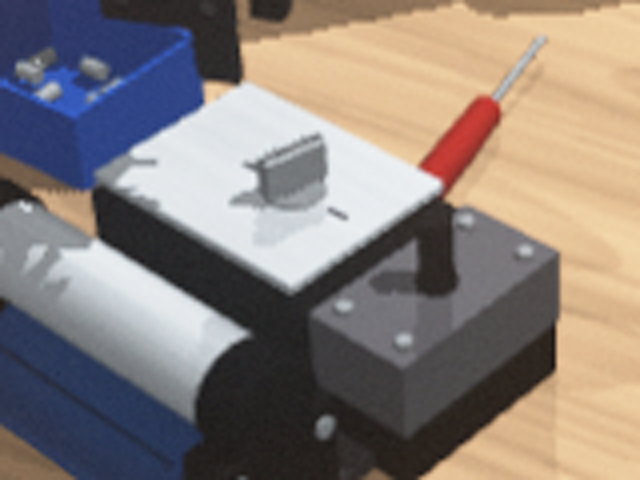

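The pin is upright and fully seated, with its shoulder flush on the block at crop (437,285), and it has been let go. Next I'll measure the fastener angle.

Run:
```python
from meas import *
for n,d,w in(("top",t,(300,180,350,216)),("scene",s,(215,195,265,232))):
    ys,xs=np.nonzero(win(d["z_map"].shape,*w));o,v=ray(d,np.c_[xs,ys]);P=(o+v*d["z_map"][ys,xs][:,None])*1000
    for lo in(112,120,124):
        Q=P[(P[:,2]>lo)&(P[:,2]<140)]
        if len(Q)>5:
            c,wd,a=cv2.minAreaRect(Q[:,:2].astype(np.float32));_,_,V=np.linalg.svd(Q[:,:2]-Q[:,:2].mean(0));print(n,lo,len(Q),np.round(c,1),np.round(wd,1),round(a,1),"pca",np.round(np.degrees(np.arctan2(V[0,1],V[0,0]))%180,1),Q.mean(0).round(1))
px=np.array([[322.2,205.2],[327.85,190.8]])-.5
A=onz(t,px,.130)*1000;print(A,np.degrees(np.arctan2(*(A[1]-A[0])[1::-1])))
px=np.array([[215+170/8.33,195+140/8.33],[215+290/8.33,195+72/8.33]])-.5
A=onz(s,px,.130)*1000;print(A,np.degrees(np.arctan2(*(A[1]-A[0])[1::-1])))
# marks at z=.1 
px=np.array([[300+67/8.33,180+148/8.33],[300+314/8.33,180+197/8.33]])-.5
A=onz(t,px,.1)*1000;print("marks",A,A.mean(0),np.degrees(np.arctan2(*(A[1]-A[0])[1::-1])))
```

```text
top 112 106 [544.  -87.1] [11.9 42.6] 67.7 pca 158.9 [542.6 -86.3 130.4]
top 120 101 [544.  -87.1] [11.9 42.6] 67.7 pca 158.7 [543.3 -86.6 131.2]
top 124 98 [544.  -87.2] [11.9 42.6] 68.1 pca 158.7 [543.6 -86.8 131.4]
scene 112 160 [545.6 -85.9] [19.  46.2] 59.9 pca 156.0 [548.9 -84.7 123.6]
scene 120 107 [545.2 -85.6] [19.  45.1] 59.9 pca 157.6 [548.6 -85.1 127.2]
scene 124 89 [545.1 -85.7] [18.8 45.1] 59.9 pca 157.2 [548.  -85.4 128.3]
[[528.68684466 -81.41033724 130.        ]
 [562.14458761 -94.01471272 130.        ]] -20.642656989039423
[[567.4036401  -91.47423355 130.        ]
 [524.91023185 -81.28275682 130.        ]] 166.51311651674942
marks [[ 550.39107644  -51.49259532  100.        ]
 [ 538.2632866  -120.99105664  100.        ]] [544.32718152 -86.24182598 100.        ] -99.89869322145167
```

Run:
```python
from meas import *
cv2.imwrite("pics/f0.png",np.hstack([cv2.resize(t["frame"][182:215,304:344],(400,330),interpolation=cv2.INTER_CUBIC),cv2.resize(s["frame"][197:230,220:260],(400,330),interpolation=cv2.INTER_CUBIC)])[:,:,::-1])
```

```text
(no output)
```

View pics/f0.png

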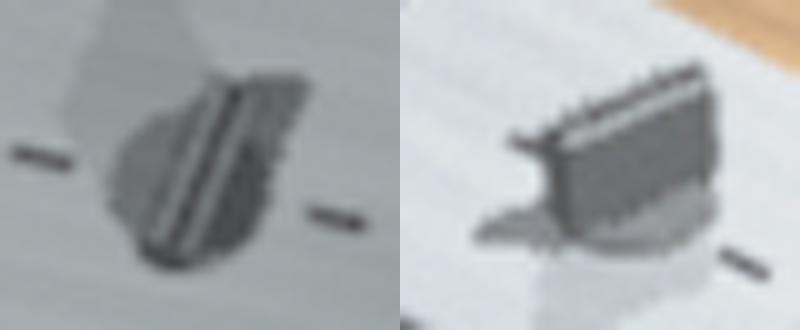

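The bar lies at a world angle of about 158.7° (top depth points and PCA). That gives θ0≈0.20 rad, with the axis at (543.6,-86.3). The marks' midpoint (544.3,-86.2) and direction (-99.9°) agree. I'll turn the jaws across the bar.

Emit:
play_rows --targets '[{"jaw": 0.4,"dx": 0,"dy": -0.01,"dz": 0,"yaw": -0.14},{"jaw": 0.4,"dx": 0,"dy": -0.01,"dz": 0,"yaw": -0.14},{"jaw": 0.4,"dx": 0,"dy": -0.01,"dz": 0,"yaw": -0.14},{"jaw": 0.4,"dx": 0,"dy": 0,"dz": 0,"yaw": -0.14},{"jaw": 0.4,"dx": 0,"dy": 0,"dz": 0,"yaw": -0.14}]'

```text
clock: 11.7
tool_pos: [0.5599, -0.0711, 0.2311]
eef_rot: [0.288, 0.958, 0.009, -0.007]
contact_force: [0.8, 0.2, -0.1]
opening: 0.6
```

```bash
python3 go.py 543.6 -86.3 150 68.7
```

```text
t 11.7 pos [559.9 -71.1 231.1] tooly 56.56 tilt [-0.0083  0.0217] F [ 0.8  0.2 -0.1] M [ 0.01 -0.17  0.06] op 0.6
tool shift mm [  3.6 -22.8  80.9]
yaw -0.212
q [ 0.5   0.72 -0.77  1.73  0.57  0.94  0.49]
```

Emit:
play_rows --targets '[{"jaw": 0.4,"dx": 0.002,"dy": -0.01,"dz": 0.015,"yaw": -0.1},{"jaw": 0.4,"dx": 0,"dy": -0.008,"dz": 0.02,"yaw": -0.09},{"jaw": 0.4,"dx": 0,"dy": -0.004,"dz": 0.02,"yaw": -0.02},{"jaw": 0.4,"dx": 0,"dy": 0,"dz": 0.015,"yaw": 0},{"jaw": 0.4,"dx": 0,"dy": 0,"dz": 0,"yaw": 0}]'

```text
clock: 12.2
tool_pos: [0.5458, -0.0759, 0.1617]
eef_rot: [0.171, 0.985, 0.013, -0.005]
contact_force: [-0.1, -0.5, -0.1]
opening: 0.598
```

```bash
python3 go.py 543.6 -86.3 108 68.7; python3 look.py 8;python3 - <<'E'
from h import *
d=load("scene8.pkl");e=load("top8.pkl");cv2.imwrite("pics/s8.png",np.hstack([cv2.resize(d["frame"][170:260,190:310,::-1],None,fx=3.3,fy=3.3,interpolation=cv2.INTER_CUBIC),cv2.resize(e["frame"][150:240,270:390,::-1],None,fx=3.3,fy=3.3,interpolation=cv2.INTER_CUBIC)]))
E
```

```text
t 12.2 pos [545.8 -75.9 161.7] tooly 70.24 tilt [-0.0061  0.0283] F [-0.1 -0.5 -0.1] M [-0.   -0.12 -0.04] op 0.598
tool shift mm [ -2.3 -11.9  53.4]
yaw 0.027
q [ 0.51  0.81 -0.77  1.84  0.72  0.81  0.6 ]
```

View pics/s8.png

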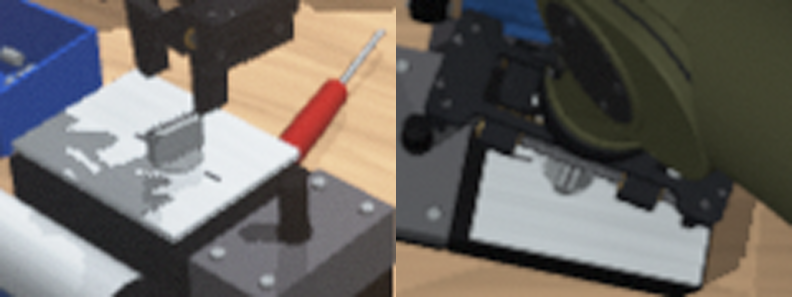

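The fingers sit above and either side of the bar (scene crop 180,140). I'll correct by -12 mm along the jaws, then descend.

Emit:
play_rows --targets '[{"jaw": 0.4,"dx": -0.001,"dy": -0.006,"dz": 0.005,"yaw": 0.015},{"jaw": 0.4,"dx": -0.001,"dy": -0.005,"dz": 0.008,"yaw": 0.01},{"jaw": 0.4,"dx": 0,"dy": -0.001,"dz": 0.008,"yaw": 0},{"jaw": 0.4,"dx": 0,"dy": 0,"dz": 0.005,"yaw": 0},{"jaw": 0.4,"dx": 0,"dy": 0,"dz": 0,"yaw": 0}]'

```text
clock: 12.8
tool_pos: [0.5464, -0.087, 0.1376]
eef_rot: [0.185, 0.983, 0.014, -0.002]
contact_force: [0.3, -0.4, 0.4]
opening: 0.6
```

```bash
python3 go.py 543.6 -86.3 108 68.7
```

```text
t 12.8 pos [546.4 -87.  137.6] tooly 68.7 tilt [0.0019 0.0278] F [ 0.3 -0.4  0.4] M [-0.01 -0.16  0.06] op 0.6
tool shift mm [ 2.6 -1.1 29.6]
yaw -0.0
q [ 0.51  0.84 -0.73  1.86  0.76  0.75  0.56]
```

Emit:
play_rows --targets '[{"jaw": 0.4,"dx": 0.002,"dy": -0.001,"dz": 0.008,"yaw": 0},{"jaw": 0.4,"dx": 0,"dy": 0,"dz": 0.008,"yaw": 0},{"jaw": 0.4,"dx": 0,"dy": 0,"dz": 0.007,"yaw": 0},{"jaw": 0.4,"dx": 0,"dy": 0,"dz": 0.003,"yaw": 0},{"jaw": 0.4,"dx": 0,"dy": 0,"dz": 0,"yaw": 0}]'

```text
clock: 13.3
tool_pos: [0.5439, -0.0861, 0.109]
eef_rot: [0.185, 0.983, 0.014, -0.002]
contact_force: [-0.6, -0.8, -0.5]
opening: 0.6
```

```bash
python3 go.py 543.6 -86.3 108 68.7
```

```text
t 13.3 pos [543.9 -86.1 109. ] tooly 68.72 tilt [0.0014 0.0284] F [-0.6 -0.8 -0.5] M [ 0.02 -0.11  0.01] op 0.6
tool shift mm [ 0.2 -0.3  1. ]
yaw 0.0
q [ 0.49  0.87 -0.69  1.88  0.81  0.69  0.52]
```

Emit:
play_rows --targets '[{"jaw": 0.6,"dx": 0,"dy": 0,"dz": 0,"yaw": 0},{"jaw": 0.8,"dx": 0,"dy": 0,"dz": 0,"yaw": 0},{"jaw": 0.95,"dx": 0,"dy": 0,"dz": 0,"yaw": 0},{"jaw": 0.95,"dx": 0,"dy": 0,"dz": 0,"yaw": 0},{"jaw": 0.95,"dx": 0,"dy": 0,"dz": 0,"yaw": 0}]' --squeeze 12

```text
clock: 13.8
tool_pos: [0.5446, -0.0859, 0.1097]
eef_rot: [0.185, 0.983, 0.014, -0.001]
contact_force: [0.2, 0.5, -0.1]
opening: 0.169
```

Emit:
play_rows --targets '[{"jaw": 0.95,"dx": 0,"dy": 0,"dz": 0,"yaw": 0},{"jaw": 0.95,"dx": 0,"dy": 0,"dz": 0,"yaw": 0},{"jaw": 0.95,"dx": 0,"dy": 0,"dz": 0,"yaw": 0},{"jaw": 0.95,"dx": 0,"dy": 0,"dz": 0,"yaw": 0},{"jaw": 0.95,"dx": 0,"dy": 0,"dz": 0,"yaw": 0}]'

```text
clock: 14.3
tool_pos: [0.5444, -0.0864, 0.1097]
eef_rot: [0.185, 0.983, 0.014, -0.001]
contact_force: [0.1, 0.5, -0.1]
opening: 0.138
```

```bash
python3 go.py 543.6 -86.3 108 68.7
```

```text
t 14.3 pos [544.4 -86.4 109.7] tooly 68.7 tilt [0.0026 0.0276] F [ 0.1  0.5 -0.1] M [-0.17 -0.09 -0.04] op 0.138
tool shift mm [ 0.8 -0.2  1.7]
yaw -0.0
q [ 0.49  0.87 -0.69  1.88  0.81  0.69  0.52]
```

The jaws hold at 12.1 mm, which is the bar. Turning clockwise now.

Emit:
play_rows --targets '[{"jaw": 0.95,"dx": 0,"dy": 0,"dz": 0,"yaw": 0.08},{"jaw": 0.95,"dx": 0,"dy": 0,"dz": 0,"yaw": 0.1},{"jaw": 0.95,"dx": 0,"dy": 0,"dz": 0,"yaw": 0.1},{"jaw": 0.95,"dx": 0,"dy": 0,"dz": 0,"yaw": 0.1},{"jaw": 0.95,"dx": 0,"dy": 0,"dz": 0,"yaw": 0.1}]'

```text
clock: 14.8
tool_pos: [0.5443, -0.0866, 0.1097]
eef_rot: [0.42, 0.907, 0.013, -0.005]
contact_force: [-0.8, -0.1, -0.4]
opening: 0.132
```

```bash
python3 go.py 544 -86.3 109 -10.2
```

```text
t 14.8 pos [544.3 -86.6 109.7] tooly 40.26 tilt [0.0027 0.0278] F [-0.8 -0.1 -0.4] M [-0.21 -0.11  0.07] op 0.132
tool shift mm [ 0.4 -0.1  0.7]
yaw 0.881
q [ 0.42  0.84 -0.56  1.88  0.69  0.62  0.13]
```

Emit:
play_rows --targets '[{"jaw": 0.95,"dx": 0,"dy": 0,"dz": 0,"yaw": 0.1},{"jaw": 0.95,"dx": 0,"dy": 0,"dz": 0,"yaw": 0.1},{"jaw": 0.95,"dx": 0,"dy": 0,"dz": 0,"yaw": 0.1},{"jaw": 0.95,"dx": 0,"dy": 0,"dz": 0,"yaw": 0.1},{"jaw": 0.95,"dx": 0,"dy": 0,"dz": 0,"yaw": 0.1}]'

```text
clock: 15.3
tool_pos: [0.5441, -0.0867, 0.1097]
eef_rot: [0.639, 0.769, 0.011, -0.008]
contact_force: [0.1, 0.4, -0.6]
opening: 0.134
```

```bash
python3 go.py 544 -86.3 109 -10.2
```

```text
t 15.3 pos [544.1 -86.7 109.7] tooly 10.54 tilt [0.0026 0.0272] F [ 0.1  0.4 -0.6] M [-0.24 -0.05  0.07] op 0.134
tool shift mm [ 0.4 -0.1  0.7]
yaw 0.362
q [ 0.34  0.81 -0.42  1.89  0.55  0.55 -0.25]
```

Emit:
play_rows --targets '[{"jaw": 0.95,"dx": 0,"dy": 0,"dz": 0,"yaw": 0.1},{"jaw": 0.95,"dx": 0,"dy": 0,"dz": 0,"yaw": 0.1},{"jaw": 0.95,"dx": 0,"dy": 0,"dz": 0,"yaw": 0.1},{"jaw": 0.95,"dx": 0,"dy": 0,"dz": 0,"yaw": 0.05},{"jaw": 0.95,"dx": 0,"dy": 0,"dz": 0,"yaw": 0}]'

```text
clock: 15.8
tool_pos: [0.544, -0.0867, 0.1097]
eef_rot: [0.768, 0.641, 0.009, -0.009]
contact_force: [0.4, -0.2, 0.2]
opening: 0.135
```

```bash
python3 go.py 544 -86.3 109 -10.2
```

```text
t 15.8 pos [544.  -86.7 109.7] tooly -10.31 tilt [0.0026 0.0263] F [ 0.4 -0.2  0.2] M [-0.26 -0.07 -0.05] op 0.135
tool shift mm [ 0.3 -0.1  0.7]
yaw -0.002
q [ 0.28  0.8  -0.33  1.89  0.43  0.52 -0.5 ]
```

Tool angle is -10.3°, against -10.2° wanted. I'll let go, rise straight up and look.

Emit:
play_rows --targets '[{"jaw": 0.8,"dx": 0,"dy": 0,"dz": 0,"yaw": 0},{"jaw": 0.6,"dx": 0,"dy": 0,"dz": 0,"yaw": 0},{"jaw": 0.5,"dx": 0,"dy": 0,"dz": 0,"yaw": 0},{"jaw": 0.5,"dx": 0,"dy": 0,"dz": 0,"yaw": 0},{"jaw": 0.5,"dx": 0,"dy": 0,"dz": -0.005,"yaw": 0}]'

```text
clock: 16.3
tool_pos: [0.544, -0.0857, 0.1146]
eef_rot: [0.766, 0.642, 0.01, -0.01]
contact_force: [-0.3, -0.2, 0.8]
opening: 0.5
```

Emit:
play_rows --targets '[{"jaw": 0.5,"dx": 0,"dy": 0,"dz": -0.015,"yaw": 0},{"jaw": 0.5,"dx": 0,"dy": 0,"dz": -0.02,"yaw": 0},{"jaw": 0.5,"dx": 0,"dy": 0,"dz": -0.02,"yaw": 0},{"jaw": 0.5,"dx": 0,"dy": 0,"dz": -0.01,"yaw": 0},{"jaw": 0.5,"dx": 0,"dy": 0,"dz": 0,"yaw": 0}]'

```text
clock: 16.8
tool_pos: [0.5439, -0.0875, 0.1831]
eef_rot: [0.766, 0.643, 0.01, -0.01]
contact_force: [1.0, -0.6, -0.3]
opening: 0.5
```

```bash
python3 go.py 531 -155 150 -10.2; python3 look.py 9;python3 - <<'E'
from h import *
d=load("scene9.pkl");cv2.imwrite("pics/s9.png",cv2.resize(d["frame"][170:270,180:320,::-1],None,fx=5,fy=5,interpolation=cv2.INTER_CUBIC))
ys,xs=np.mgrid[195:232,215:265];ys=ys.ravel();xs=xs.ravel()
o,v=ray(d,np.c_[xs,ys]);P=(o+v*d["z_map"][ys,xs][:,None])*1000
Q=P[(P[:,2]>112)&(P[:,2]<136)];print(len(Q),Q.mean(0))
_,_,V=np.linalg.svd(Q[:,:2]-Q[:,:2].mean(0));print(np.degrees(np.arctan2(V[0,1],V[0,0]))%180)
E
```

```text
t 16.8 pos [543.9 -87.5 183.1] tooly -10.01 tilt [0.0026 0.0286] F [ 1.  -0.6 -0.3] M [-0.09 -0.11 -0.  ] op 0.5
tool shift mm [-69.6  -0.9  31.1]
yaw 0.003
q [ 0.33  0.69 -0.4   1.84  0.36  0.68 -0.44]
149 [549.36971828 -83.90352654 123.71502018]
83.79405739322833
```

View pics/s9.png

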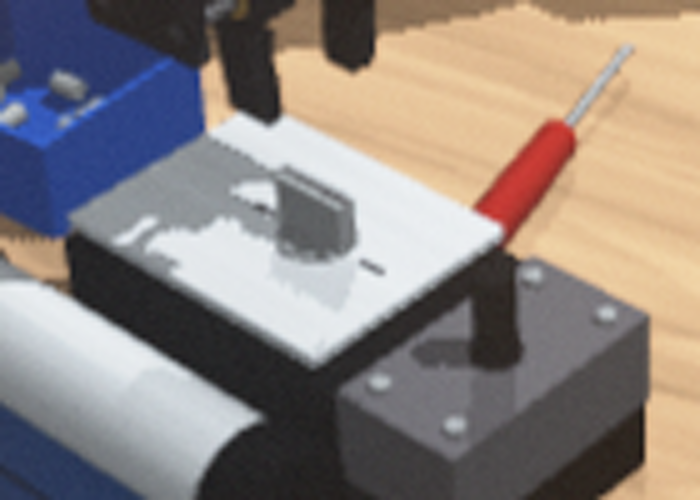

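The bar now runs along the line of the two marks (crop (262,207) and (372,267)). I'll move off towards the press spot, shut the jaws, and check the angle in the top view.

Emit:
play_rows --targets '[{"jaw": 0.6,"dx": -0.015,"dy": 0,"dz": 0,"yaw": 0},{"jaw": 0.8,"dx": -0.025,"dy": 0,"dz": 0,"yaw": 0},{"jaw": 1.0,"dx": -0.02,"dy": 0,"dz": 0,"yaw": 0},{"jaw": 1.0,"dx": -0.008,"dy": 0,"dz": 0,"yaw": 0},{"jaw": 1.0,"dx": 0,"dy": 0,"dz": 0,"yaw": 0}]'

```text
clock: 17.4
tool_pos: [0.5273, -0.1596, 0.1751]
eef_rot: [0.766, 0.643, 0.006, -0.014]
contact_force: [0.3, -0.2, -0.2]
opening: 0.072
```

```bash
python3 go.py 531 -155 110 -10.2; python3 look.py 10;python3 - <<'E'
from h import *
d=load("scene10.pkl");e=load("top10.pkl");cv2.imwrite("pics/s10.png",np.hstack([cv2.resize(d["frame"][185:245,205:285,::-1],(400,300),interpolation=cv2.INTER_CUBIC),cv2.resize(e["frame"][165:225,290:370,::-1],(400,300),interpolation=cv2.INTER_CUBIC)]))
c=np.array([543.9,-86.4])
for a in(70,80,90):
    u=np.array([np.cos(np.radians(a)),np.sin(np.radians(a))]);n=np.array([-u[1],u[0]])
    L=[np.r_[c+sg*21*u-6*n*1,130]/1000 for sg in(-1,1)]
    p=proj(d,np.array(L));print(a,p.round(1).tolist(),"slope",np.degrees(np.arctan2(*(p[1]-p[0])[::-1])))
E
```

```text
t 17.4 pos [ 527.3 -159.6  175.1] tooly -9.98 tilt [-0.0085  0.0288] F [ 0.3 -0.2 -0.2] M [-0.08 -0.07 -0.01] op 0.072
tool shift mm [ 3.5  3.7 65.2]
yaw 0.004
q [ 0.47  0.71 -0.41  1.83  0.38  0.69 -0.32]
70 [[235.4, 203.6], [245.9, 211.8]] slope 37.89951189936696
80 [[234.4, 204.4], [247.5, 211.3]] slope 27.85001290153657
90 [[233.7, 205.4], [248.9, 210.7]] slope 19.474369377572632
```

View pics/s10.png

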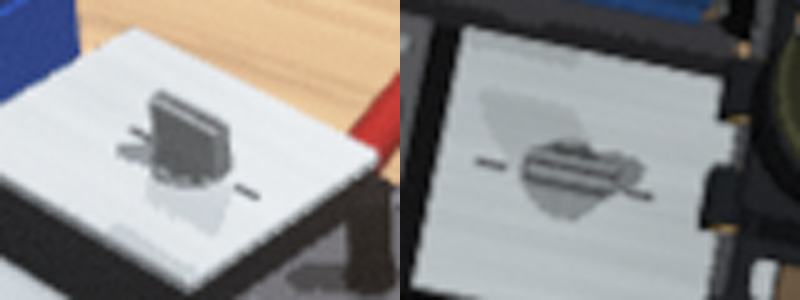

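Run:
```python
from h import *
for d,w in((load("top10.pkl"),(305,345,182,216)),(load("scene10.pkl"),(225,255,195,225))):
    ys,xs=np.mgrid[w[2]:w[3],w[0]:w[1]];ys=ys.ravel();xs=xs.ravel()
    o,v=ray(d,np.c_[xs,ys]);P=(o+v*d["z_map"][ys,xs][:,None])*1000
    for lo in (116,124):
        Q=P[(P[:,2]>lo)&(P[:,2]<140)];c,wd,a=cv2.minAreaRect(Q[:,:2].astype(np.float32))
        _,_,V=np.linalg.svd(Q[:,:2]-Q[:,:2].mean(0));print(len(Q),np.round(c,1),np.round(wd,1),round(a,1),"pca",np.degrees(np.arctan2(V[0,1],V[0,0]))%180)
    Q=P[(P[:,2]>92)&(P[:,2]<108)];print("cover z",np.median(Q[:,2]))
e=load("top10.pkl");cv2.imwrite("pics/f10.png",cv2.resize(e["frame"][183:213,302:342,::-1],(800,600),interpolation=cv2.INTER_CUBIC))
```

```text
119 [544.  -86.9] [41.6 12.5] 80.6 pca 79.12833852936139
105 [544.1 -86.9] [41.6 12.4] 80.6 pca 79.66298791929066
cover z 101.65029793244784
124 [545.9 -85.8] [43.8 17.4] 77.1 pca 82.07344221494881
80 [546.5 -86.4] [43. 16.] 77.1 pca 78.71972129304439
cover z 99.7341162502774
```

View pics/f10.png

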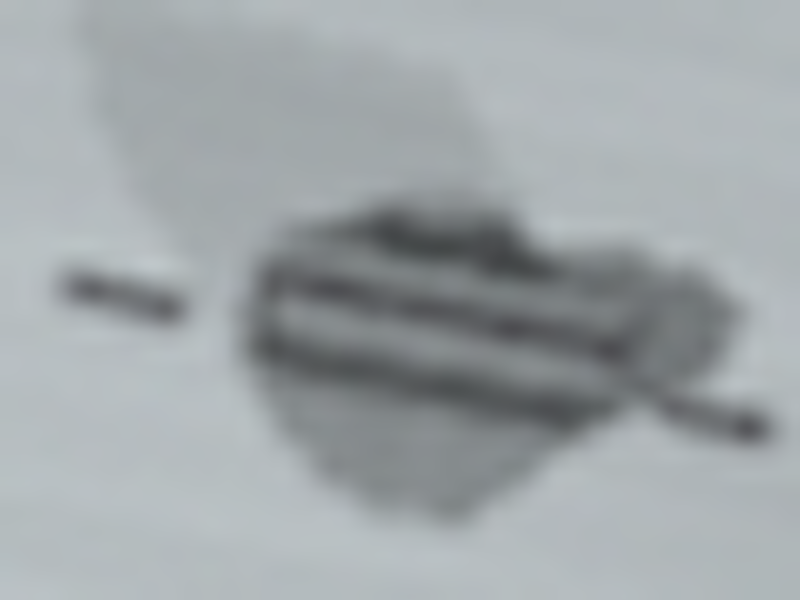

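The top view shows the slot from crop (280,280) to (620,350), parallel to the marks. The bar measures 79.7–80.6° against 79.8° wanted, and the cover is still up. Now to the press spot.

Emit:
play_rows --targets '[{"jaw": 1.0,"dx": 0.003,"dy": 0.003,"dz": 0.015,"yaw": 0},{"jaw": 1.0,"dx": 0.001,"dy": 0.001,"dz": 0.02,"yaw": 0},{"jaw": 1.0,"dx": 0,"dy": 0,"dz": 0.015,"yaw": 0},{"jaw": 1.0,"dx": 0,"dy": 0,"dz": 0.005,"yaw": 0},{"jaw": 1.0,"dx": 0,"dy": 0,"dz": 0,"yaw": 0}]'

```text
clock: 18.0
tool_pos: [0.5344, -0.1454, 0.1162]
eef_rot: [0.762, 0.647, 0.009, -0.015]
contact_force: [0.2, 0.1, 0.1]
opening: 0.006
```

```bash
python3 go.py 531 -155 100 -10.2
```

```text
t 18.0 pos [ 534.4 -145.4  116.2] tooly -9.33 tilt [-0.0064  0.0341] F [0.2 0.1 0.1] M [-0.08 -0.1   0.03] op 0.006
tool shift mm [-10.6  -1.6  15.9]
yaw 0.015
q [ 0.41  0.8  -0.36  1.87  0.43  0.56 -0.38]
```

Emit:
play_rows --targets '[{"jaw": 1.0,"dx": -0.005,"dy": -0.001,"dz": 0,"yaw": 0.01},{"jaw": 1.0,"dx": -0.005,"dy": 0,"dz": 0.002,"yaw": 0},{"jaw": 1.0,"dx": 0,"dy": 0,"dz": 0.004,"yaw": 0},{"jaw": 1.0,"dx": 0,"dy": 0,"dz": 0.004,"yaw": 0},{"jaw": 1.0,"dx": 0,"dy": 0,"dz": 0,"yaw": 0}]'

```text
clock: 18.5
tool_pos: [0.5327, -0.1553, 0.1065]
eef_rot: [0.766, 0.643, 0.01, -0.014]
contact_force: [1.0, 0.5, 0.8]
opening: 0.005
```

```bash
python3 go.py 531 -155 94 -10.2
```

```text
t 18.5 pos [ 532.7 -155.3  106.5] tooly -9.93 tilt [-0.0033  0.0336] F [1.  0.5 0.8] M [-0.04 -0.04  0.  ] op 0.005
tool shift mm [-0.4 -1.6 12.5]
yaw 0.005
q [ 0.43  0.81 -0.35  1.87  0.44  0.54 -0.38]
```

Emit:
play_rows --targets '[{"jaw": 1.0,"dx": 0,"dy": 0,"dz": 0.003,"yaw": 0},{"jaw": 1.0,"dx": 0,"dy": 0,"dz": 0.003,"yaw": 0},{"jaw": 1.0,"dx": 0,"dy": 0,"dz": 0.003,"yaw": 0},{"jaw": 1.0,"dx": 0,"dy": 0,"dz": 0.003,"yaw": 0},{"jaw": 1.0,"dx": 0,"dy": 0,"dz": 0.003,"yaw": 0}]'

```text
clock: 19.0
tool_pos: [0.5332, -0.1552, 0.0942]
eef_rot: [0.766, 0.643, 0.009, -0.012]
contact_force: [-10.2, 1.4, 44.9]
opening: 0.007
```

```bash
python3 go.py 531 -155 94 -10.2
```

```text
t 19.0 pos [ 533.2 -155.2   94.2] tooly -9.96 tilt [-0.0017  0.0311] F [-10.2   1.4  44.9] M [0.2  2.1  0.03] op 0.007
tool shift mm [-0.2 -2.2  0.2]
yaw 0.004
q [ 0.41  0.83 -0.34  1.88  0.45  0.51 -0.39]
```

The cover has bottomed at TCP z 94.2 mm with 45 N on it. I'll ease that to a gentler hold.

Emit:
play_rows --targets '[{"jaw": 1.0,"dx": 0,"dy": 0,"dz": 0.001,"yaw": 0},{"jaw": 1.0,"dx": 0,"dy": 0,"dz": 0.001,"yaw": 0},{"jaw": 1.0,"dx": 0,"dy": 0,"dz": 0.001,"yaw": 0},{"jaw": 1.0,"dx": 0,"dy": 0,"dz": 0.001,"yaw": 0},{"jaw": 1.0,"dx": 0,"dy": 0,"dz": 0.001,"yaw": 0}]'

```text
clock: 19.5
tool_pos: [0.5331, -0.1551, 0.0946]
eef_rot: [0.766, 0.643, 0.009, -0.01]
contact_force: [-2.0, 0.2, 12.6]
opening: 0.007
```

```bash
python3 go.py; python3 look.py 11;python3 - <<'E'
from h import *
d=load("scene11.pkl");e=load("top11.pkl");cv2.imwrite("pics/s11.png",np.hstack([cv2.resize(d["frame"][165:285,170:330,::-1],(400,300),interpolation=cv2.INTER_CUBIC),cv2.resize(e["frame"][150:240,255:375,::-1],(400,300),interpolation=cv2.INTER_CUBIC)]))
for d,w in((e,(305,345,182,216)),):
    ys,xs=np.mgrid[w[2]:w[3],w[0]:w[1]];ys=ys.ravel();xs=xs.ravel()
    o,v=ray(d,np.c_[xs,ys]);P=(o+v*d["z_map"][ys,xs][:,None])*1000
    Q=P[(P[:,2]>114)&(P[:,2]<134)];_,_,V=np.linalg.svd(Q[:,:2]-Q[:,:2].mean(0));print(len(Q),"pca",np.degrees(np.arctan2(V[0,1],V[0,0]))%180,"cover z",np.median(P[(P[:,2]>85)&(P[:,2]<108)][:,2]))
E
python3 go.py
```

```text
t 19.5 pos [ 533.1 -155.1   94.6] tooly -9.93 tilt [0.0005 0.0271] F [-2.   0.2 12.6] M [-0.03  0.57  0.02] op 0.007
q [ 0.41  0.83 -0.33  1.88  0.45  0.51 -0.39]
112 pca 79.95485081747084 cover z 95.64009712623078
t 19.6 pos [ 533.1 -155.1   94.5] tooly -9.93 tilt [0.0004 0.0272] F [-1.9 -0.1 10.9] M [-0.08  0.55 -0.01] op 0.006
q [ 0.41  0.83 -0.33  1.88  0.45  0.51 -0.39]
```

View pics/s11.png

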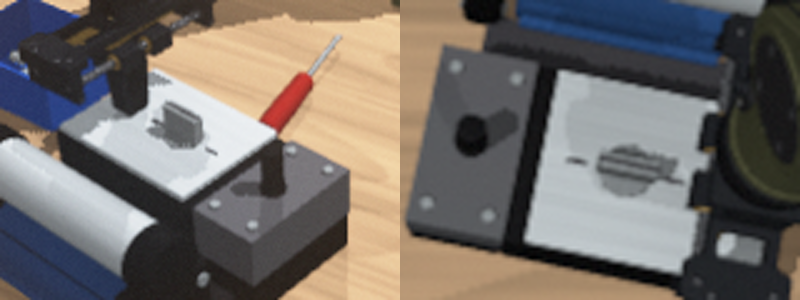

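The cover is down (z 101.6→95.6 in the top view, a 6 mm drop), the bar is at 80.0°, the pin is upright in the socket, and the fingers are clear of the fastener. I'll press slightly firmer for margin, then hand in.

Emit:
play_rows --targets '[{"jaw": 1.0,"dx": 0,"dy": 0,"dz": 0.0015,"yaw": 0},{"jaw": 1.0,"dx": 0,"dy": 0,"dz": 0.0015,"yaw": 0},{"jaw": 1.0,"dx": 0,"dy": 0,"dz": 0.0015,"yaw": 0},{"jaw": 1.0,"dx": 0,"dy": 0,"dz": 0.0015,"yaw": 0},{"jaw": 1.0,"dx": 0,"dy": 0,"dz": 0.0015,"yaw": 0}]'

```text
clock: 20.1
tool_pos: [0.5331, -0.1552, 0.0945]
eef_rot: [0.766, 0.643, 0.008, -0.007]
contact_force: [-3.3, 0.7, 15.3]
opening: 0.005
```

```bash
python3 go.py; python3 -c "
from plant import r
print(r.finish_job())"; python3 go.py
```

```text
t 20.1 pos [ 533.1 -155.2   94.5] tooly -9.91 tilt [0.003 0.022] F [-3.3  0.7 15.3] M [-0.    0.74 -0.  ] op 0.005
q [ 0.4   0.83 -0.32  1.88  0.46  0.5  -0.4 ]
the job is handed in; nothing more can be done
None
the job is handed in; nothing more can be done
```

The job is done and handed in at about 20 s of the 67 s; `r.finish_job()` gave no verdict.

- **Test pin:** It went into the socket and was let go. The move stopped at tool height 99.8 mm against 99.3 mm expected. Pictures show the shoulder flush on the block and the pin upright.
- **Fastener:** I turned it clockwise and let go. The bar measured 79.7–80.6° in the top view, against 79.8° for the marks, and 80.0° after pressing. The scene camera's depth points scattered more, from 77° to 84°.
- **Cover:** The shut fingers hold it down on the bare end, about 70 mm from the fastener. It dropped 6 mm in the top view. The last reading was 15 N of push at tool height 94.5 mm. During the press the force briefly reached 45 N at the fingertips before I eased it.
- **Bystanders:** I did not touch the blanking plug or the wrench socket. I did not look at them again after placing the pin.

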